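Latch a drive into the open test frame and set its cooling fan

TASK

Get the finned drive ready for its bench test: slide the latch on the test frame fully back, set the drive down flat, fins up, in the bay (do not drop it), and slide the latch fully home over its end. Then, last of all, slide the fan controller's fader until the grip stands level with the metal pointer beside its track. Let go of everything and do not disturb the other things on the bench.

Things in the scene. Friction and masses are not known exactly. Their poses are not given: they have to be found in the camera images.
- frame: Fixed dark steel base plate, 110 mm (its x) by 300 mm (its y), 12 mm thick, carrying from -y to +y: an upright 60 mm black fan at y = -160 mm (top 72 mm above the table), the bay at y = -55 mm and the latch. Origin on the table, 35 mm to the +y side of the plate's centre; z up.
- bay (a point): Centre of the bay's floor, which is the top of the plate, 12 mm above the table; axes as the frame's. The bay's long side runs along the frame's y: 108 mm long and 48 mm wide inside (4 mm of play on each side of the drive). Low aluminium walls 10 mm high: one across each end, and on the long sides only 25 mm next to each corner, so the middle 58 mm of each long side is open for fingers.
- latch (a joint): Position of the latch along its track in m: 0 = fully home, its steel tongue reaching 17 mm in over the +y end of the bay (in the way of laying a drive in); 0.045 = fully back (moved along the frame's +y), bay clear. It starts near 0. It slides with about 2 N of friction, has a hard stop at both ends and stays where it is left. Tongue: 30 mm wide, underside 18 mm and top 22 mm above the bay floor, so it passes 2 mm above a drive lying flat.
- latch_grip (a point): Centre of the top of the latch's upright white grip block, 70 mm above the table; the block is 24 mm (frame's x) by 20 mm (frame's y), and free on all sides down to the tongue's top, 36 mm lower. Axes as the frame's; moves with the latch; at latch = 0 it lies 30 mm to +y of the frame's origin, on its y axis.
- drive: The drive, a loose plain aluminium block with fins along its top, 100 (its x) by 40 (its y) by 16 mm (its z), 0.08 to 0.17 kg, lying flat on the table, fins up. The only one of that shape; either end may go to either end of the bay. Origin at the centre of its underside. It lies on one side of the frame, the controller on the other; which is which changes.
- controller: Fixed dark fan controller box, 180 mm (its x) by 100 mm (its y) by 32 mm high, with the fader's track along its x through the middle of the top. Origin at the centre of its underside, z up. Fine grey tick marks along the -y side of the track, the pointer on the +y side.
- fader (a joint): Position of the fader in m along the controller's +x, 0 to 0.10 (mid-track 0.05); it starts near 0. About 1.5 N of friction, stays where it is left.
- fader_top (a point): Centre of the top of the fader's grip, 60 mm above the table; a white cap with a dark line across it, 14 mm (along the track, controller's x) by 22 mm (controller's y) by 26 mm high, free all round down to 2 mm above the box. Axes as the controller's.
- pointer_tip (a point): Tip of the flat white-painted metal pointer (2 mm high, 13 mm wide, pointing at the track) 17 mm to the +y side of the track's line, on the box's top, 34 mm above the table; axes as the controller's. The target: the fader's grip must have the same controller-x as this tip. It differs from start to start, 20 to 92 mm ahead (+x) of the fader, and cannot be moved by the robot.
- mouse: Bystander, loose: grey computer mouse, 108 x 56 x 31 mm, origin at the centre of its underside; leave alone.
- pliers: Bystander, loose: small pliers lying flat, about 160 x 60 x 12 mm, blue grips, origin at the pivot on the underside; leave alone.
- screwdriver: Bystander, loose: screwdriver lying flat, origin on its shaft line; leave alone.
- bowl: Bystander, loose: steel screw bowl, 100 mm across, 35 mm high, empty, origin under its centre; leave alone.
- carton: Bystander, loose: plain cardboard carton, 130 x 90 x 40 mm, origin at the centre of its underside; leave alone.
- heatsink: Bystander, loose: finned cooler block, 70 x 70 x 53 mm, origin at the centre of its underside; leave alone.
There are look-alikes about, which are no part of the job. What is shaped like the controller but green is not meant.

How it is judged:
By the outcome, as a careful person would: the job done as asked, in the order asked, and still so for the second after the job is handed in, with the robot touching nothing.
It also fails if it takes over 72 s, if anything falls off the work surface, if the arm or the gripper's body presses on something with over 40 N, if the wrist force passes 120 N, or if a joint passes its speed limit or range.

ROBOT

A 6-joint arm with a two-finger parallel gripper is mounted at the origin on the work surface. World frame = base frame: x ahead of the robot, y to its left, z up, the work surface at z = 0. Lengths are in m, angles in rad, forces in N, time in s.
With the tool pointing down it reaches from about 0.275 to 0.725 m from the base axis. Payload 15.9 kg.
Tool frame: the origin (TCP) lies midway between the tips of the shut fingers; the grasp point (between the pads) lies 19 mm behind it; z points along the fingers, y is the direction in which the jaws open and shut (so a half turn about z gives the same grasp; the last joint's range is limited). The gripper opens to 85 mm and grips with 20 to 120 N. Pads are 22 mm wide; open, the fingers measure 114 mm over their backs; the gripper's body (76 mm by 85 mm) begins 54 mm behind the grasp point. The pads swing forward as they close: fully open they stand 13 mm farther back than shut.
Start: joints at [-1.345, 0.213, -0.034, 1.323, 0, 1.571], TCP at [0.112, -0.487, 0.231] pointing down, gripper open.
Joint ranges: [-2.98, 2.98], [-0.74, 1.72], [-1.14, 1.35], [-2.1, 2.04], [-1.57, 1.44], [-3.14, 3.14]. Speed limits (rad/s): [1.89, 1.89, 2.39, 2.57, 3.14, 3.14].

INTERFACE

Orientations are given as a 3x3 rotation matrix whose columns are the frame's x, y, z axes.
In Python, from workcell import sensors, eyes, workorder gives the robot as it stands. The module is installed in compiled form; this text tells all that it offers.
- The arm moves only by the tool drive_tool, never from a script. Its argument "steps" is a list that holds one entry, the list of rows, each a list of 7 numbers: the closure, from -1 (fully open) to 1 (shut), then the shift along the world's x, y, z in mm, then the turn, a rotation vector about the world's x, y, z in degrees. In form: [[[jaw, x, y, z, wx, wy, wz], ...]]. A call has 1 to 10 rows; each row shifts and turns the pose as measured when the row begins; what a row does not reach is not made up. A row lasts 1/10 s, in which the tool goes at most 50 mm and 8.59 degrees, less where a joint would pass 70% of its speed; a pose out of reach is approached as far as the arm can. A call is refused whole if a number of a shift passes 50 or a number of a turn 8.59, either way. A call with a gripper value outside its range is refused whole. The fingers move at their own pace and stop on an object; the grip force is fixed at half the most. Time passes only in rows, so rows that do not move let the fingers close. It gives the time, the measured TCP pose, the force and the opening at its end, in the units of the state.
- sensors.get_state(): the state, without advancing time (a new reading comes with each control period).
- eyes.snapshot(name): name is "scene" or "top" or "wrist"; returns the picture (420x560x3 uint8, red, green, blue); there is no depth.
- eyes.calibration(name): a dict with "fx", "fy", "cx", "cy" (pixels), "view" (4x4, takes a point from world to camera coordinates). Camera axes: x right, y down, z forward; pixel columns grow to the right and rows downward; lengths in m; the calibration is good to about 2 mm. A picture is of the moment at which its call begins: read the wrist's pose just before it. calibration takes no time and is no camera call; for the wrist camera it gives the pose at the moment of the call.
- workorder.job_done(): hands the job in, once; it reports no verdict.
The state is a dict: "time": time; "qpos": joint angles; "dq": joint speeds; "joint_torque": joint torques, N m; "eef_pos": TCP position; "orientation": TCP orientation; "ft_force": force on the tool from outside, world axes, zero at the start; "wrist_torque": the same for the moment, N m; "width": finger opening in m.
Only numpy, scipy, OpenCV 4.12 (cv2) and the standard library are available. Lean on these libraries where they do the work, as an engineer would, in place of code of your own. Each camera call takes 0.05 s, during which the arm holds its last target.

## Working session

There is one attempt and no reset: what is moved stays moved. The work goes in short steps, Python scripts to look and compute and a tool call to move; the robot and the scene stay as the last step left them, time stands still between calls to the robot, and variables do not carry over. Pictures are saved under pics/ and viewed, and the job is handed in when it is done.

Besides the shell and the picture viewer there is one more tool, called as name([rows], argument=value, ...), one row to a line, values as JSON. drive_tool: Moves the arm, as the interface text tells. Its arguments: {"type":"object","properties":{"steps":{"type":"array","items":{"type":"array","items":{"type":"array","items":{"type":"number"}}}}},"required":["steps"]}

```bash
mkdir -p pics
python3 - <<'E'
from workcell import sensors, eyes
import cv2
s=sensors.get_state(); print(s)
for n in("scene","top"):
    c=eyes.calibration(n); print(n,c)
    cv2.imwrite(f"pics/{n}0.png",cv2.cvtColor(eyes.snapshot(n),cv2.COLOR_RGB2BGR))
E
```

```text
{'time': 0.0, 'qpos': array([-1.34498957e+00,  2.13338706e-01, -3.50952321e-02,  1.32351519e+00,
        2.25114493e-05,  1.57081578e+00]), 'dq': array([-0.00094328, -0.00163295, -0.00060741,  0.00127426, -0.00045678,
       -0.00103378]), 'joint_torque': array([-1.98410431e-03, -6.86156273e+01,  4.87125564e+01,  1.72420114e-02,
       -7.82654547e-05,  4.15808563e-05]), 'eef_pos': array([ 0.11187137, -0.48694875,  0.23081055]), 'orientation': array([[ 9.74618158e-01,  2.23873602e-01, -2.36163037e-04],
       [ 2.23873725e-01, -9.74617505e-01,  1.12857271e-03],
       [ 2.24890086e-05, -1.15279816e-03, -9.99999335e-01]]), 'ft_force': array([-0.51345647,  0.80422524, -0.07052677]), 'wrist_torque': array([-0.00389137, -0.0251494 , -0.02997664]), 'width': 0.08542702940099624}
scene {'fx': 408.76478017327554, 'fy': 408.76478017327554, 'cx': 277.7509701878371, 'cy': 212.00849949486403, 'view': array([[-0.73723174,  0.67525316,  0.022859  ,  0.37250863],
       [ 0.38252912,  0.44504993, -0.80969256, -0.11912938],
       [-0.55692085, -0.58818682, -0.58640893,  1.6784379 ],
       [ 0.        ,  0.        ,  0.        ,  1.        ]])}
top {'fx': 459.2662358467751, 'fy': 459.2662358467751, 'cx': 273.80024177521983, 'cy': 214.46830481860474, 'view': array([[-2.21578492e-02, -9.99754144e-01, -8.25914510e-04,
         1.88521235e-02],
       [-9.93975040e-01,  2.21184504e-02, -1.07351734e-01,
         5.40424638e-01],
       [ 1.07343609e-01, -1.55774513e-03, -9.94220762e-01,
         1.33461896e+00],
       [ 0.00000000e+00,  0.00000000e+00,  0.00000000e+00,
         1.00000000e+00]])}
```

View pics/scene0.png

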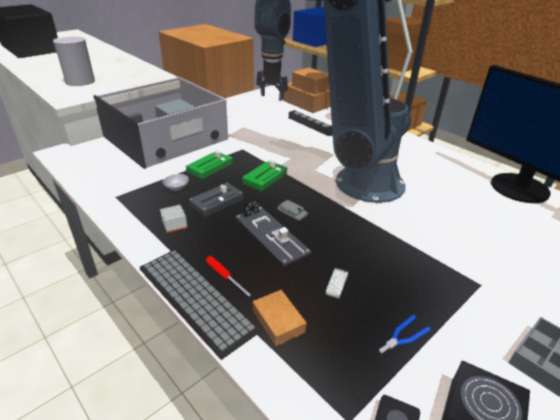

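View pics/top0.png

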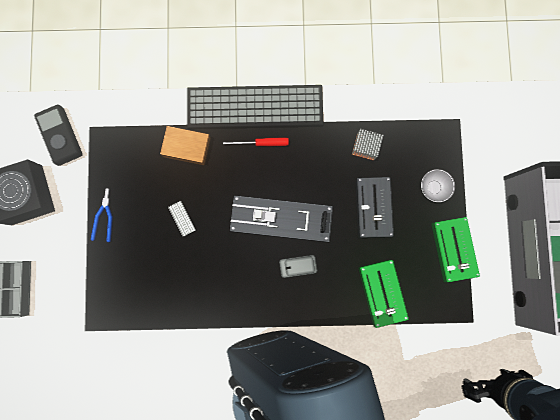

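The top view shows the frame at about (281,218) with its fan to the right and the latch to the left. The finned drive is at (181,218) and the dark controller at (375,207). Possible mix-ups:
- **Controller:** the green boxes at (457,250) and (384,292) have the same shape.
- **Drive:** the heatsink at (367,143) and the keyboard at (255,105) are also finned or ribbed.

Next I'll look at close crops.

Run:
```python
import cv2, numpy as np
t=cv2.imread("pics/top0.png")
def crop(x0,y0,x1,y1,f): return cv2.resize(t[y0:y1,x0:x1],None,fx=f,fy=f,interpolation=cv2.INTER_CUBIC)
cv2.imwrite("pics/c_frame.png",crop(222,185,342,250,6))
a=crop(350,170,400,245,8); b=crop(155,190,205,245,8)
b=cv2.copyMakeBorder(b,0,a.shape[0]-b.shape[0],0,0,cv2.BORDER_CONSTANT)
cv2.imwrite("pics/c_cd.png",np.hstack([a,b]))
```

```text
(no output)
```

View pics/c_frame.png

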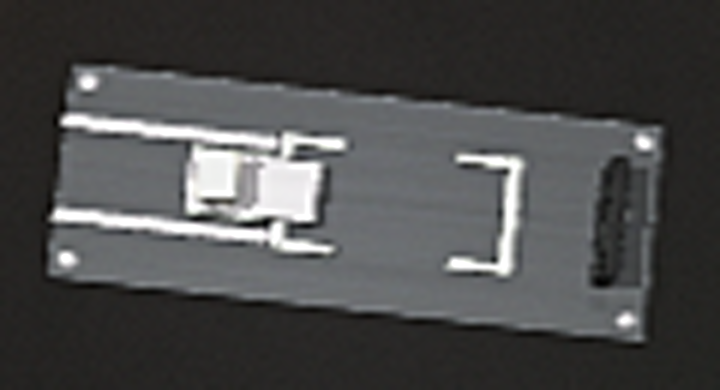

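View pics/c_cd.png

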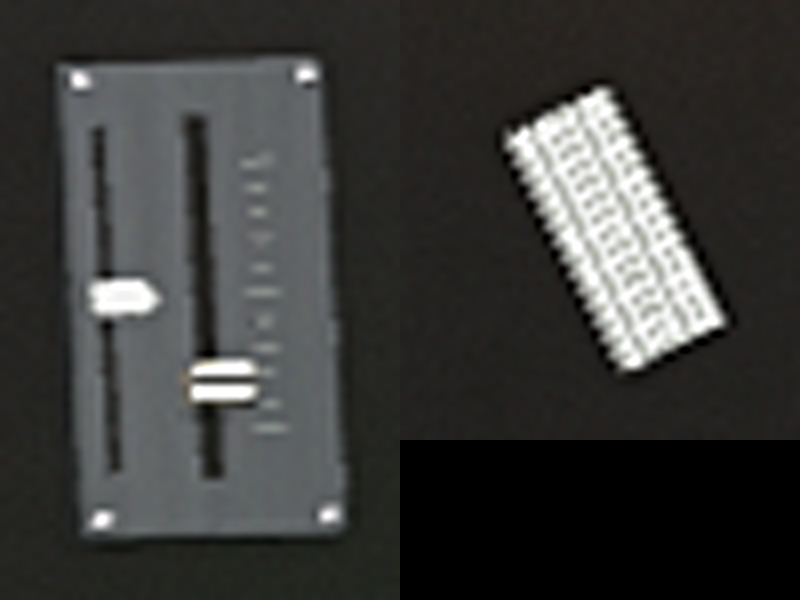

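```bash
cat > h.py <<'E'
import numpy as np, cv2
from scipy.optimize import least_squares
def up(c,f,x0,y0): return (np.array(c,float)+.5)/f-.5+np.array([x0,y0])
def ray(cal,uv,z):
    V=np.array(cal["view"]);R,t=V[:3,:3],V[:3,3];o=-R.T@t
    d=R.T@np.array([(uv[0]-cal["cx"])/cal["fx"],(uv[1]-cal["cy"])/cal["fy"],1])
    return o+d*(z-o[2])/d[2]
def proj(cal,p):
    V=np.array(cal["view"]);q=V[:3,:3]@np.asarray(p,float)+V[:3,3]
    return np.array([cal["fx"]*q[0]/q[2]+cal["cx"],cal["fy"]*q[1]/q[2]+cal["cy"]])
def rectfit(P,local):
    P=np.array(P)[:,:2];L=np.array(local,float)
    f=lambda v:((L@np.array([[np.cos(v[2]),np.sin(v[2])],[-np.sin(v[2]),np.cos(v[2])]])+v[:2])-P).ravel()
    best=min((least_squares(f,[*P.mean(0),a]) for a in(0,1.5,3,-1.5)),key=lambda r:r.cost)
    return best.x,np.abs(best.fun).max()
E
python3 - <<'E'
from h import *
from workcell import eyes
c=eyes.calibration("top")
fr=[ray(c,p,.012) for p in up([(72,66),(663,127),(645,340),(48,275)],6,222,185)]
# frame local: plate centre y=-35mm rel origin; y from -185..115
v,e=rectfit(fr,[(.055,.115),(.055,-.185),(-.055,-.185),(-.055,.115)]);print("frame",v,np.degrees(v[2]),e)
R=lambda a:np.array([[np.cos(a),-np.sin(a)],[np.sin(a),np.cos(a)]])
print("bay",v[:2]+R(v[2])@[0,-.055],"grip0",v[:2]+R(v[2])@[0,.03])
g=ray(c,up([(217,176)],6,222,185)[0],.07);print("grip seen",g, R(v[2]).T@(g[:2]-v[:2]))
co=[ray(c,p,.032) for p in up([(58,63),(320,58),(345,533),(82,537)],8,350,170)]
w,e=rectfit(co,[(.09,.05),(.09,-.05),(-.09,-.05),(-.09,.05)]);print("contr",w,np.degrees(w[2]),e)
for n,p,z in(("fader",(222,380),.06),("tip",(162,297),.034)):
    q=ray(c,up([p],8,350,170)[0],z);print(n,q,R(w[2]).T@(q[:2]-w[:2]))
d=[ray(c,p,.016) for p in up([(108,130),(205,88),(327,325),(228,373)],8,155,190)]
x,e=rectfit(d,[(.05,.02),(.05,-.02),(-.05,-.02),(-.05,.02)]);print("drive",x,np.degrees(x[2]),e)
E
```

```text
frame [ 0.53534883  0.02008557 -0.12775482] -7.319812165410241 0.0020102294107508523
bay [ 0.52834142 -0.0344662 ] grip0 [0.53917106 0.04984109]
grip seen [0.5389202  0.05309437 0.07      ] [-0.00066331  0.03319481]
contr [ 0.55729425 -0.29308663  0.00303586] 0.17394205000795637 0.0017671226075592905
fader [ 0.52313363 -0.29298006  0.06      ] [-0.03416014  0.00021028]
tip [ 0.55703775 -0.27812102  0.034     ] [-0.00021107  0.01496632]
drive [0.53722609 0.28303805 0.45367441] 25.993629143294623 0.0019426845356974587
```

Frame yaw is about -7.3°, the grip block is near (0.539, 0.052), and the sizes fit within 2 mm. I'll move above the latch and check with the wrist camera.

drive_tool([
  [[-1,30,40,0,0,0,5],[-1,30,40,0,0,0,5],[-1,30,40,0,0,0,5],[-1,30,40,0,0,0,5],[-1,30,40,0,0,0,5],[-1,30,40,0,0,0,5],[-1,30,40,0,0,0,5],[-1,30,40,0,0,0,5],[-1,30,40,0,0,0,5],[-1,30,40,0,0,0,5]],
])

```text
time: 1.1
eef_pos: [0.407, -0.084, 0.2284]
orientation: [[0.434, 0.901, -0.003], [0.901, -0.434, 0.001], [-0.0, -0.003, -1.0]]
ft_force: [1.9, -1.4, -0.0]
width: 0.0858
```

drive_tool([
  [[-1,30,40,0,0,0,5],[-1,30,40,0,0,0,5],[-1,30,30,0,0,0,5],[-1,30,20,0,0,0,5]],
])

```text
time: 1.5
eef_pos: [0.5273, 0.052, 0.2277]
orientation: [[0.081, 0.997, -0.003], [0.997, -0.081, -0.0], [-0.0, -0.003, -1.0]]
ft_force: [0.6, -1.6, -0.0]
width: 0.0856
```

```bash
cat > look.py <<'E'
import sys,cv2,pickle,numpy as np
from workcell import sensors, eyes
n,out=sys.argv[1:3]
s=sensors.get_state();c=eyes.calibration(n)
im=cv2.cvtColor(eyes.snapshot(n),cv2.COLOR_RGB2BGR)
cv2.imwrite(f"pics/{out}.png",im);pickle.dump(c,open(f"pics/{out}.pkl","wb"))
R=s["orientation"]
print("t",s["time"],"tcp",np.round(s["eef_pos"],4),"jaw yaw",np.degrees(np.arctan2(R[1,1],R[0,1])).round(2),"z",R[:,2].round(4),"w",round(s["width"],4),"F",s["ft_force"].round(1),"q",s["qpos"].round(2))
E
python3 look.py wrist w1
```

```text
t 1.5 tcp [0.5273 0.052  0.2277] jaw yaw -4.66 z [-3.5e-03 -2.0e-04 -1.0e+00] w 0.0856 F [ 0.6 -1.6 -0. ] q [0.1  0.28 0.04 1.34 0.   1.75]
```

View pics/w1.png

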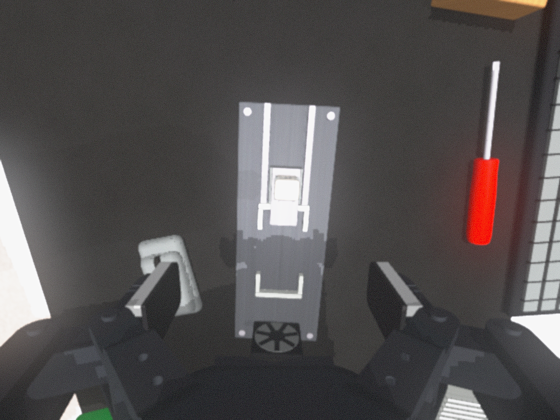

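The wrist view shows the frame upright in the picture, with the grip block at (287,187), the tongue at (284,212) and the bay below. I'll refine the frame pose from this.

Run:
```python
import cv2
t=cv2.imread("pics/w1.png")[95:240,225:350]
cv2.imwrite("pics/w1c.png",cv2.resize(t,None,fx=4,fy=4,interpolation=cv2.INTER_CUBIC))
```

```text
(no output)
```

View pics/w1c.png

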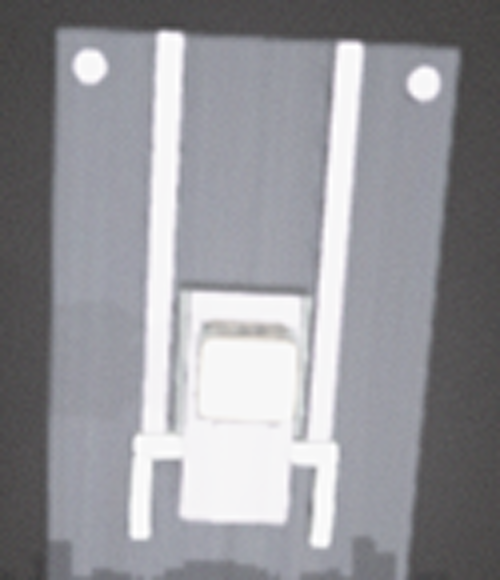

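Run:
```python
from h import *
import pickle
c=pickle.load(open("pics/w1.pkl","rb"))
o=-np.array(c["view"])[:3,:3].T@np.array(c["view"])[:3,3];print("cam",o)
P=[ray(c,p,.012)[:2] for p in up([(56,28),(460,48),(48,570),(410,570)],4,225,95)]
print(P, np.linalg.norm(P[0]-P[1]))
l=P[0]-P[2];r=P[1]-P[3]
for d in(l,r,P[1]-P[0]):print(np.degrees(np.arctan2(d[1],d[0])))
g=[ray(c,p,.07)[:2] for p in up([(201,338),(297,338),(295,423),(199,418)],4,225,95)]
g=np.array(g);print("grip",g.mean(0),np.ptp(g,axis=0))
# frame from far edge
yaw=np.radians(-7.0)
for a in(-6.5,-7,-7.5):
    a=np.radians(a);R=np.array([[np.cos(a),-np.sin(a)],[np.sin(a),np.cos(a)]])
    m=(P[0]+P[1])/2;org=m-R@[0,.115]
    print(np.degrees(a),"org",org,"bay",org+R@[0,-.055],"grip0",org+R@[0,.03])
```

```text
cam [0.53385624 0.12275115 0.37010598]
[array([0.49634569, 0.14305569]), array([0.60410635, 0.12916102]), array([ 0.47663323, -0.01102028]), array([ 0.58558268, -0.01968778])] 0.10865276005000979
82.70919269377156
82.90622400396144
-7.347183100266166
grip [0.5398005  0.05574491] [0.02503047 0.02282801]
-6.5 org [0.53720765 0.02184759] bay [ 0.53098148 -0.03279886] grip0 [0.54060375 0.05165475]
-7.0 org [0.53621105 0.02196555] bay [ 0.52950823 -0.03262449] grip0 [0.53986713 0.05174193]
-7.499999999999999 org [0.53521551 0.0220922 ] bay [ 0.52803657 -0.03243727] grip0 [0.5391313  0.05183554]
```

drive_tool([
  [[-1,12,2,-20,0,0,-2.6],[-1,0,0,-40,0,0,0],[-1,0,0,-40,0,0,0],[-1,0,0,-40,0,0,0]],
])

```text
time: 1.95
eef_pos: [0.5471, 0.0589, 0.0853]
orientation: [[0.116, 0.993, 0.004], [0.993, -0.116, 0.002], [0.002, 0.004, -1.0]]
ft_force: [0.7, 0.2, 0.1]
width: 0.0853
```

```bash
python3 look.py wrist w2
```

```text
t 1.95 tcp [0.5471 0.0589 0.0853] jaw yaw -6.68 z [ 0.0039  0.0017 -1.    ] w 0.0853 F [0.7 0.2 0.1] q [ 0.11  0.38 -0.18  1.    0.    1.79]
```

View pics/w2.png

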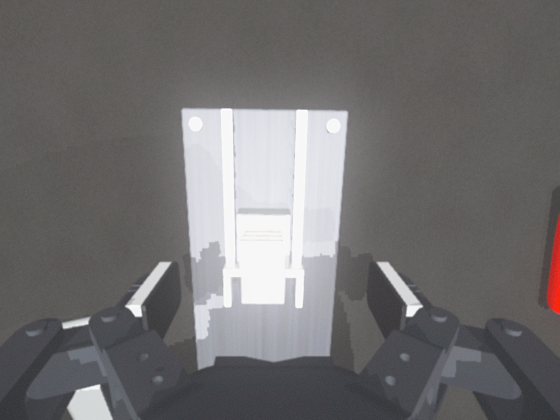

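The block is centred between the open fingers, offset about 8 mm in x. I'll correct that, go down and close.

drive_tool([
  [[-1,-7.5,-4.5,-15,0,0,-0.5],[-1,0,0,-18,0,0,0],[-1,0,0,0,0,0,0]],
])

```text
time: 2.3
eef_pos: [0.5335, 0.0534, 0.0439]
orientation: [[0.126, 0.992, -0.01], [0.992, -0.126, 0.0], [-0.001, -0.01, -1.0]]
ft_force: [-1.0, 0.7, 1.3]
width: 0.0859
```

drive_tool([
  [[-1,5,0,0,0,0,0],[-1,0,0,0,0,0,0],[0,0,0,0,0,0,0],[0.3,0,0,0,0,0,0],[1,0,0,0,0,0,0],[1,0,0,0,0,0,0],[1,0,0,0,0,0,0],[1,0,0,0,0,0,0]],
])

```text
time: 3.1
eef_pos: [0.5398, 0.0539, 0.0496]
orientation: [[0.126, 0.992, -0.008], [0.992, -0.126, 0.001], [0.0, -0.008, -1.0]]
ft_force: [4.0, -0.7, -8.3]
width: 0.0227
```

drive_tool([
  [[1,1.3,10,0,0,0,0],[1,1.3,10,0,0,0,0],[1,1.3,10,0,0,0,0],[1,0.6,5,0,0,0,0],[1,0,0,0,0,0,0]],
])

```text
time: 3.6
eef_pos: [0.5449, 0.0917, 0.0495]
orientation: [[0.125, 0.992, -0.007], [0.992, -0.125, -0.0], [-0.001, -0.007, -1.0]]
ft_force: [-0.2, -2.1, -0.3]
width: 0.0229
```

drive_tool([
  [[1,0.3,3,0,0,0,0],[1,0.2,2,0,0,0,0],[1,0.2,2,0,0,0,0],[1,0,0,0,0,0,0]],
])

```text
time: 4.0
eef_pos: [0.5454, 0.0959, 0.0495]
orientation: [[0.127, 0.992, -0.007], [0.992, -0.127, -0.007], [-0.008, -0.006, -1.0]]
ft_force: [-1.6, 1.8, -0.8]
width: 0.0228
```

drive_tool([
  [[1,0.2,2,0,0,0,0],[1,0.2,2,0,0,0,0]],
])

```text
time: 4.2
eef_pos: [0.5455, 0.0965, 0.0495]
orientation: [[0.13, 0.992, -0.008], [0.991, -0.13, -0.014], [-0.015, -0.006, -1.0]]
ft_force: [-2.6, -21.0, 2.7]
width: 0.0228
```

Force rose to -21 N: the latch is at its back stop after about 42 mm. I'll release, rise and go to the drive.

drive_tool([
  [[0,0,-0.5,0,0,0,0],[-1,0,0,0,0,0,0],[-1,0,0,0,0,0,0],[-1,0,0,0,0,0,0],[-1,0,0,0,0,0,0],[-1,0,0,40,0,0,0],[-1,0,0,40,0.8,-0.5,0],[-1,0,0,40,0,0,0]],
])

```text
time: 5.0
eef_pos: [0.541, 0.0963, 0.1675]
orientation: [[0.129, 0.992, -0.01], [0.992, -0.129, 0.001], [0.0, -0.01, -1.0]]
ft_force: [1.8, -0.5, 0.2]
width: 0.0853
```

```bash
python3 look.py wrist w3;python3 look.py top t3
```

```text
t 5.0 tcp [0.541  0.0963 0.1675] jaw yaw -7.43 z [-0.0098  0.0013 -1.    ] w 0.0853 F [ 1.8 -0.5  0.2] q [ 0.17  0.34 -0.02  1.21  0.    1.88]
t 5.05 tcp [0.5436 0.0968 0.1744] jaw yaw -7.43 z [-0.0019  0.0024 -1.    ] w 0.0854 F [ 0.2 -0.6  7.7] q [ 0.17  0.34 -0.01  1.22  0.    1.88]
```

View pics/w3.png

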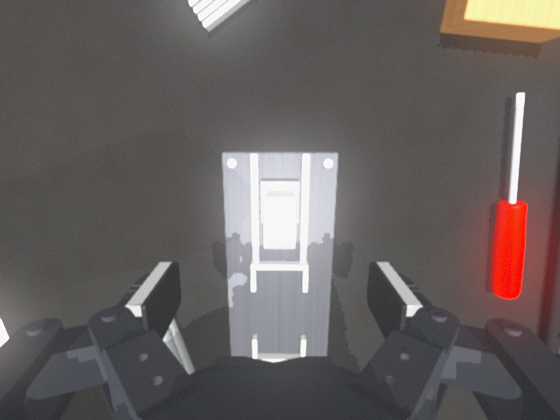

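The latch is back and the bay clear. Now to the drive at about (0.537, 0.283), jaw at -64°.

drive_tool([
  [[-1,-1,23,0,0,0,-7],[-1,-1,23,0,0,0,-7],[-1,-1,23,0,0,0,-7],[-1,-1,23,0,0,0,-7],[-1,-1,23,0,0,0,-7],[-1,-1,23,0,0,0,-7],[-1,-1,23,0,0,0,-7],[-1,0,20,0,0,0,-6],[-1,0,0,0,0,0,0]],
])

```text
time: 6.0
eef_pos: [0.5412, 0.2761, 0.172]
orientation: [[0.892, 0.453, -0.001], [0.453, -0.892, 0.01], [0.003, -0.009, -1.0]]
ft_force: [0.8, 0.3, 0.1]
width: 0.0853
```

```bash
python3 look.py wrist w4
```

```text
t 6.0 tcp [0.5412 0.2761 0.172 ] jaw yaw -63.07 z [-0.0011  0.0097 -1.    ] w 0.0853 F [0.8 0.3 0.1] q [0.47 0.45 0.15 1.26 0.01 3.14]
```

View pics/w4.png

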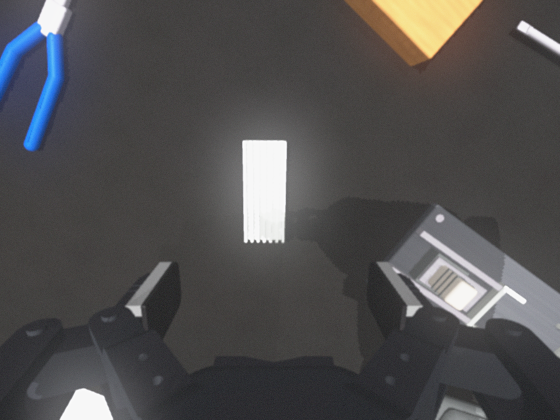

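The drive is upright in the picture, corners about (243,141), (287,141), (284,242) and (244,242). The wrist joint is near its limit (3.14), so I'll measure precisely.

Run:
```python
import cv2
t=cv2.imread("pics/w4.png")[130:255,220:310]
cv2.imwrite("pics/w4c.png",cv2.resize(t,None,fx=4.5,fy=4.5,interpolation=cv2.INTER_CUBIC))
from h import *
import pickle
c=pickle.load(open("pics/w4.pkl","rb"))
d=[ray(c,p,.016) for p in [(243,141),(287,141),(284.5,242),(244,242)]]
x,e=rectfit(d,[(.05,.02),(.05,-.02),(-.05,-.02),(-.05,.02)]);print("drive",x,np.degrees(x[2]),e)
print(np.linalg.norm(d[0]-d[1]),np.linalg.norm(d[1]-d[2]))
from workcell import sensors;print(sensors.get_state()["qpos"])
```

```text
drive [0.53738166 0.28623348 0.45765263] 26.221563995914057 0.0006076926283895556
0.04068508359334083 0.09997435125566267
[0.46627351 0.44864572 0.14521915 1.26430535 0.00886322 3.14082811]
```

View pics/w4c.png

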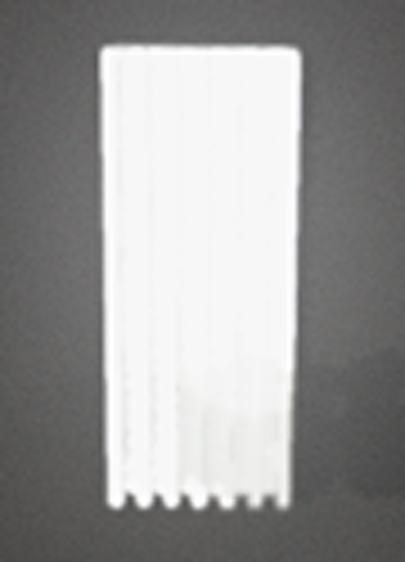

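The jaw needs -63.8°, but the last joint is at its range end. I'll use the half turn (jaw at +116°), which the time budget allows.

drive_tool([
  [[-1,0,1,0,0,0,8.5],[-1,0,1,0,0,0,8.5],[-1,0,1,0,0,0,8.5],[-1,0,1,0,0,0,8.5],[-1,0,1,0,0,0,8.5],[-1,0,1,0,0,0,8.5],[-1,0,1,0,0,0,8.5],[-1,0,1,0,0,0,8.5],[-1,0,1,0,0,0,8.5],[-1,0,1,0,0,0,8.5]],
])

```text
time: 7.05
eef_pos: [0.5401, 0.2762, 0.1715]
orientation: [[-0.385, 0.923, -0.008], [0.923, 0.385, -0.004], [-0.001, -0.009, -1.0]]
ft_force: [-0.3, 0.6, -0.4]
width: 0.0851
```

drive_tool([
  [[-1,0,0,0,0,0,8.5],[-1,0,0,0,0,0,8.5],[-1,0,0,0,0,0,8.5],[-1,0,0,0,0,0,8.5],[-1,0,0,0,0,0,8.5],[-1,0,0,0,0,0,8.5],[-1,0,0,0,0,0,8.5],[-1,0,0,0,0,0,8.5],[-1,0,0,0,0,0,8.5],[-1,0,0,0,0,0,8.5]],
])

```text
time: 8.05
eef_pos: [0.5392, 0.2659, 0.1713]
orientation: [[-0.948, -0.318, 0.005], [-0.318, 0.948, -0.011], [-0.001, -0.012, -1.0]]
ft_force: [0.0, 0.2, -0.5]
width: 0.0854
```

drive_tool([
  [[-1,0,0,-20,0,0,5],[-1,0,0,-30,0,0,0],[-1,0,0,-30,0,0,0],[-1,0,0,0,0,0,0]],
])

```text
time: 8.45
eef_pos: [0.5393, 0.2621, 0.0903]
orientation: [[-0.916, -0.4, 0.008], [-0.4, 0.916, -0.011], [-0.004, -0.013, -1.0]]
ft_force: [-0.5, 0.1, -0.2]
width: 0.0857
```

```bash
python3 look.py wrist w5
```

```text
t 8.45 tcp [0.5393 0.2621 0.0903] jaw yaw 113.58 z [ 0.0085 -0.0106 -0.9999] w 0.0857 F [-0.5  0.1 -0.2] q [ 0.46  0.47 -0.03  1.07 -0.01  0.05]
```

View pics/w5.png

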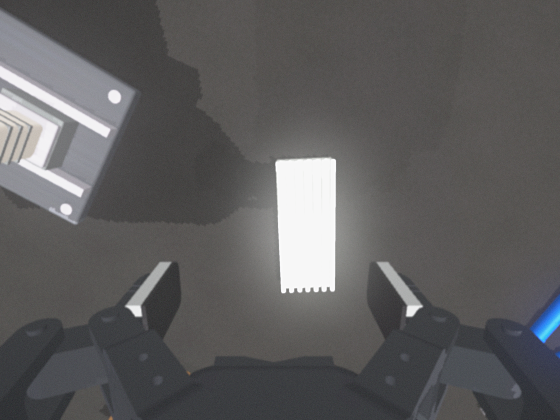

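Run:
```python
from h import *
import pickle
c=pickle.load(open("pics/w5.pkl","rb"))
d=[ray(c,p,.016) for p in [(276,159),(335,158.5),(335,291),(282,292)]]
x,e=rectfit(d,[(.05,.02),(.05,-.02),(-.05,-.02),(-.05,.02)]);print("drive",x,np.degrees(x[2]),e)
print(np.linalg.norm(d[0]-d[1]),np.linalg.norm(d[1]-d[2]))
```

```text
drive [0.53660761 0.28690272 3.59982365] 206.2547023583951 0.0014107887703841415
0.04006414222328804 0.10155979858568451
```

drive_tool([
  [[-1,-2,12,-20,0.6,0.5,2.6],[-1,0,12,-20,0,0,0],[-1,0,0,-20,0,0,0],[-1,0,0,0,0,0,0]],
])

```text
time: 8.9
eef_pos: [0.5418, 0.2871, 0.0389]
orientation: [[-0.899, -0.437, 0.01], [-0.437, 0.899, 0.005], [-0.011, 0.0, -1.0]]
ft_force: [-0.6, 0.8, -0.1]
width: 0.0856
```

drive_tool([
  [[-1,-4.5,0,-12,-0.3,0.5,0.3],[-1,0,0,-12,0,0,0],[-1,0,0,-8,0,0,0],[-1,0,0,0,0,0,0]],
])

```text
time: 9.3
eef_pos: [0.5394, 0.2875, 0.0095]
orientation: [[-0.898, -0.441, 0.005], [-0.441, 0.898, 0.002], [-0.005, -0.001, -1.0]]
ft_force: [-0.1, -1.6, -0.7]
width: 0.0856
```

drive_tool([
  [[-1,-2,-1,-6,0,0.3,0],[-1,0,0,0,0,0,0],[-0.5,0,0,0,0,0,0],[-0.2,0,0,0,0,0,0],[0.2,0,0,0,0,0,0],[1,0,0,0,0,0,0],[1,0,0,0,0,0,0],[1,0,0,0,0,0,0]],
])

```text
time: 10.1
eef_pos: [0.5382, 0.2867, 0.0047]
orientation: [[-0.898, -0.44, 0.001], [-0.44, 0.898, 0.003], [-0.002, 0.002, -1.0]]
ft_force: [-0.4, 0.1, -0.3]
width: 0.0387
```

```bash
python3 look.py wrist w6
```

```text
t 10.1 tcp [0.5382 0.2867 0.0047] jaw yaw 116.13 z [ 0.0013  0.0028 -1.    ] w 0.0387 F [-0.4  0.1 -0.3] q [ 0.49  0.57 -0.11  0.89  0.    0.03]
```

View pics/w6.png

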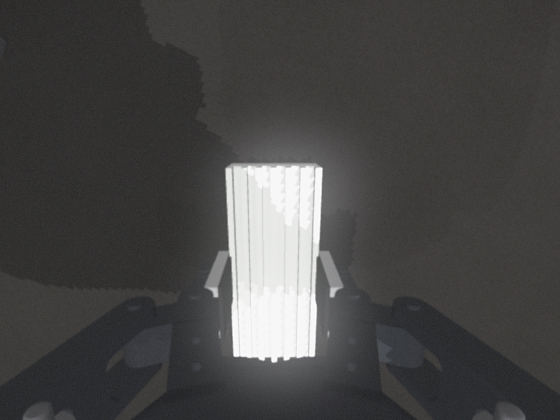

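The drive is held centred between the pads (width 38.7 mm). I'll lift it straight, then carry it over the bay while turning +56.6°.

drive_tool([
  [[1,0,0,15,0,0,0],[1,0,0,35,0,0,0],[1,0,0,40,0,0,0],[1,0,0,40,0,0,0],[1,0,-5,0,0,0,3]],
])

```text
time: 10.65
eef_pos: [0.5358, 0.2808, 0.1376]
orientation: [[-0.873, -0.487, -0.003], [-0.487, 0.873, 0.0], [0.002, 0.001, -1.0]]
ft_force: [-0.6, -0.6, -0.7]
width: 0.0385
```

drive_tool([
  [[1,0,-30,0,0,0,5.5],[1,0,-30,0,0,0,5.5],[1,0,-30,0,0,0,5.5],[1,0,-30,0,0,0,5.5],[1,0,-30,0,0,0,5.5],[1,0,-30,0,0,0,5.5],[1,0,-30,0,0,0,5.5],[1,0,-30,0,0,0,5.5],[1,0,-30,0,0,0,5.5],[1,0,-30,0,0,0,4]],
])

```text
time: 11.65
eef_pos: [0.5348, -0.0268, 0.139]
orientation: [[-0.083, -0.997, -0.001], [-0.997, 0.083, 0.001], [-0.001, 0.001, -1.0]]
ft_force: [0.7, 0.3, -1.2]
width: 0.0384
```

drive_tool([
  [[1,0,0,0,0,0,0],[1,0,0,0,0,0,0]],
])

```text
time: 11.85
eef_pos: [0.5345, -0.0301, 0.1389]
orientation: [[-0.085, -0.996, -0.001], [-0.996, 0.085, 0.001], [-0.001, 0.001, -1.0]]
ft_force: [-0.1, 0.4, -1.2]
width: 0.0382
```

```bash
python3 look.py wrist w7
```

```text
t 11.85 tcp [ 0.5345 -0.0301  0.1389] jaw yaw 175.1 z [-8.e-04  9.e-04 -1.e+00] w 0.0382 F [-0.1  0.4 -1.2] q [-0.06  0.32 -0.13  1.12  0.   -1.54]
```

View pics/w7.png

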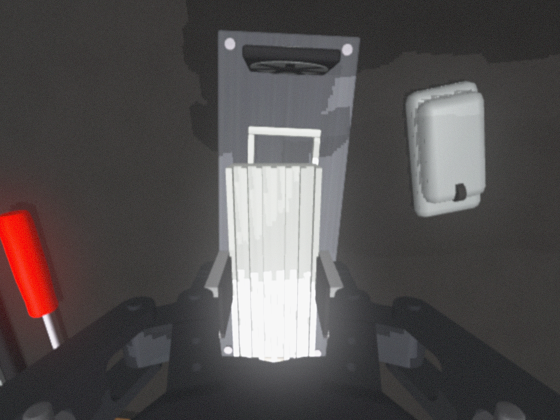

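Run:
```python
import cv2
t=cv2.imread("pics/w7.png")[20:180,205:370]
cv2.imwrite("pics/w7c.png",cv2.resize(t,None,fx=4,fy=4,interpolation=cv2.INTER_CUBIC))
```

```text
(no output)
```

View pics/w7c.png

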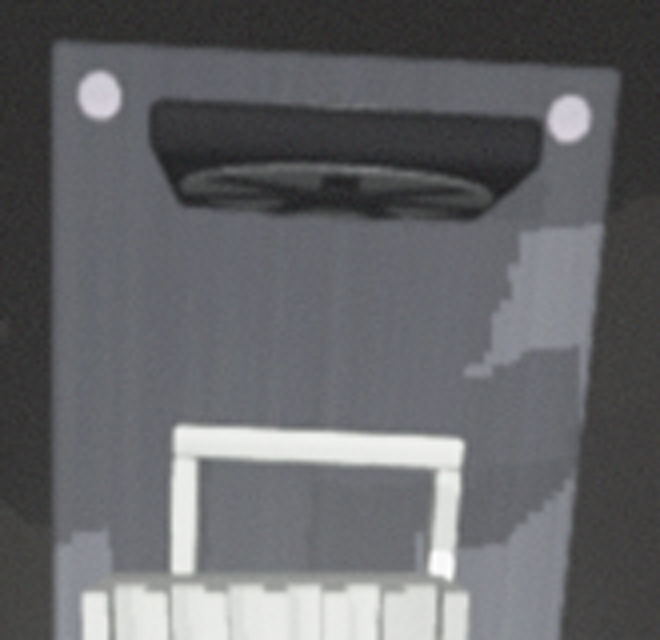

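Run:
```python
from h import *
import pickle
c=pickle.load(open("pics/w7.pkl","rb"))
V=np.array(c["view"]);print("cam",-V[:3,:3].T@V[:3,3])
P=[ray(c,p,.012)[:2] for p in up([(53,40),(620,70)],4,205,20)]
print(P,np.linalg.norm(P[0]-P[1]),np.degrees(np.arctan2(*(P[0]-P[1])[::-1])))
a=np.radians(-7.3);R=np.array([[np.cos(a),-np.sin(a)],[np.sin(a),np.cos(a)]])
m=(P[0]+P[1])/2;print("bay from edge",m+R@[0,.13])
W=[ray(c,p,.022)[:2] for p in up([(198,459),(437,466)],4,205,20)]
print(W,np.linalg.norm(W[0]-W[1]),"bay from wall",(W[0]+W[1])/2+R@[0,.054])
# drive far-end top corners, z of top = tcp-.0047+.016
D=[ray(c,p,.1389-.0047+.016)[:2] for p in up([(84,585),(467,588)],4,205,20)]
u=(D[1]-D[0]);print(D,np.linalg.norm(u),np.degrees(np.arctan2(u[1],u[0])))
b=np.radians(175.1+90);print("drive centre",(D[0]+D[1])/2-0.05*np.array([np.cos(b),np.sin(b)]))
```

```text
cam [ 0.52890294 -0.10052598  0.2812752 ]
[array([ 0.56508236, -0.16746298]), array([ 0.45777881, -0.15318944])] 0.10824872165195475 -7.577018123206559
bay from edge [ 0.52794899 -0.03137993]
[array([ 0.5449683 , -0.08845306]), array([ 0.49751945, -0.0830204 ])] 0.047758836927286476 bay from wall [ 0.52810536 -0.03217443]
[array([ 0.55010098, -0.08277229]), array([ 0.51054576, -0.07906323])] 0.03972873004961788 174.64308569211292
drive centre [ 0.53459422 -0.0311005 ]
```

drive_tool([
  [[1,-5,-1.5,-20,0,0,-2.4],[1,0,0,-30,0,0,0],[1,0,0,-30,0,0,0],[1,0,0,0,0,0,0],[1,0,0,0,0,0,0]],
])

```text
time: 12.4
eef_pos: [0.5302, -0.0272, 0.0583]
orientation: [[-0.127, -0.992, 0.002], [-0.992, 0.127, 0.001], [-0.001, -0.002, -1.0]]
ft_force: [0.3, 0.5, -0.1]
width: 0.038
```

drive_tool([
  [[1,-1.8,-4.5,-10,0,0,0],[1,0,0,-5,0,0,0],[1,0,0,0,0,0,0]],
])

```text
time: 12.7
eef_pos: [0.5302, -0.0314, 0.0452]
orientation: [[-0.126, -0.992, 0.006], [-0.992, 0.126, 0.001], [-0.002, -0.005, -1.0]]
ft_force: [-0.4, -0.9, -1.5]
width: 0.0383
```

```bash
python3 look.py wrist w8; python3 look.py scene s8
python3 - <<'E'
import cv2
t=cv2.imread("pics/s8.png")[185:285,215:325]
cv2.imwrite("pics/s8c.png",cv2.resize(t,None,fx=5,fy=5,interpolation=cv2.INTER_CUBIC))
E
```

```text
t 12.7 tcp [ 0.5302 -0.0314  0.0452] jaw yaw 172.76 z [ 0.0057  0.0011 -1.    ] w 0.0383 F [-0.4 -0.9 -1.5] q [-0.06  0.38 -0.3   0.89  0.   -1.5 ]
t 12.75 tcp [ 0.5303 -0.0314  0.0454] jaw yaw 172.76 z [ 0.0059  0.001  -1.    ] w 0.0381 F [ 0.2  0.  -0.8] q [-0.06  0.38 -0.3   0.89  0.   -1.5 ]
```

View pics/w8.png

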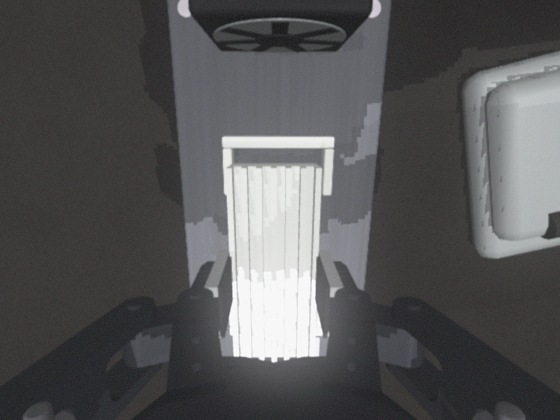

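View pics/s8c.png

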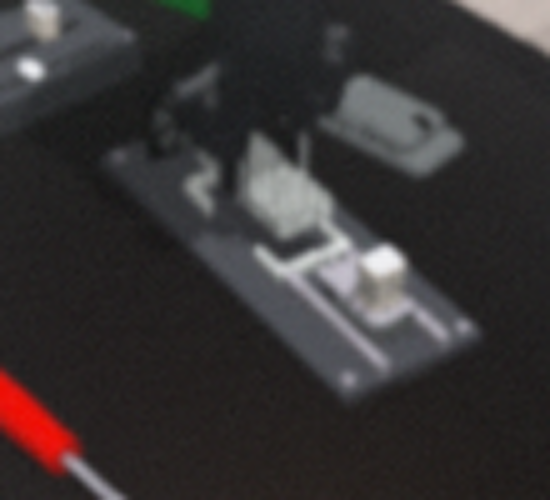

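Run:
```python
import cv2
t=cv2.imread("pics/w8.png")[125:205,210:345]
cv2.imwrite("pics/w8c.png",cv2.resize(t,None,fx=5,fy=5,interpolation=cv2.INTER_CUBIC))
```

```text
(no output)
```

View pics/w8c.png

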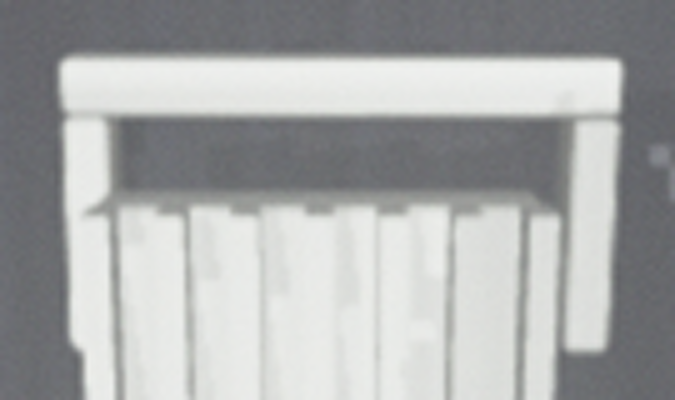

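Run:
```python
from h import *
import pickle
c=pickle.load(open("pics/w8.pkl","rb"))
W=[ray(c,p,.022)[:2] for p in up([(108,117),(574,117)],5,210,125)]
D=[ray(c,p,.0565)[:2] for p in up([(83,212),(560,212)],5,210,125)]
u=W[1]-W[0];print(np.linalg.norm(u),np.degrees(np.arctan2(u[1],u[0])))
v=D[1]-D[0];print(np.linalg.norm(v),np.degrees(np.arctan2(v[1],v[0])))
wm=(W[0]+W[1])/2;dm=(D[0]+D[1])/2;print(wm,dm)
a=np.radians(-7.3);R=np.array([[np.cos(a),-np.sin(a)],[np.sin(a),np.cos(a)]])
print("drive rel wall in frame mm",1e3*R.T@(dm-wm)," want 0, 4")
```

```text
0.04802784946155522 172.78997657335864
0.039574868348630284 172.80455373300296
[ 0.52133909 -0.08593472] [ 0.52379164 -0.08167911]
drive rel wall in frame mm [1.89193322 4.53274784]  want 0, 4
```

Alignment: yaw matches within 0.1°, and the drive sits 1.9 mm off laterally. I'll correct that and lower it in stages.

drive_tool([
  [[1,-2,-0.3,-6,0,0.3,0],[1,0,0,-6,0,0,0],[1,0,0,0,0,0,0]],
])

```text
time: 13.1
eef_pos: [0.5287, -0.0318, 0.0333]
orientation: [[-0.126, -0.992, 0.002], [-0.992, 0.126, 0.001], [-0.001, -0.001, -1.0]]
ft_force: [0.2, -1.0, -0.8]
width: 0.0386
```

drive_tool([
  [[1,-0.5,0,-6,0,0.1,0],[1,0,0,-5,0,0,0],[1,0,0,-3,0,0,0],[1,0,0,-1.5,0,0,0],[1,0,0,0,0,0,0]],
])

```text
time: 13.6
eef_pos: [0.5281, -0.0318, 0.0164]
orientation: [[-0.126, -0.992, -0.001], [-0.992, 0.126, 0.001], [-0.001, 0.001, -1.0]]
ft_force: [-3.5, 0.3, 9.8]
width: 0.0382
```

It touches the floor at 0.0164 (expected 0.0167) with 10 N. I'll open gently and check.

drive_tool([
  [[0,0,0,0.3,0,0,0],[-0.3,0,0,0,0,0,0],[-0.6,0,0,0,0,0,0],[-0.6,0,0,0,0,0,0],[-0.6,0,0,10,0,0,0],[-0.6,0,0,30,0,0,0],[-1,0,0,40,0,0,0],[-1,0,0,40,0,0,0],[-1,0,0,0,0,0,0]],
])

```text
time: 14.5
eef_pos: [0.5267, -0.0317, 0.1433]
orientation: [[-0.126, -0.992, -0.002], [-0.992, 0.126, 0.001], [-0.001, 0.002, -1.0]]
ft_force: [0.4, 0.3, -0.3]
width: 0.0856
```

```bash
python3 look.py wrist w9; python3 look.py scene s9
python3 - <<'E'
import cv2
t=cv2.imread("pics/s9.png")[185:285,215:325]
cv2.imwrite("pics/s9c.png",cv2.resize(t,None,fx=5,fy=5,interpolation=cv2.INTER_CUBIC))
E
```

```text
t 14.5 tcp [ 0.5267 -0.0317  0.1433] jaw yaw 172.75 z [-0.0015  0.001  -1.    ] w 0.0856 F [ 0.4  0.3 -0.3] q [-0.06  0.3  -0.14  1.13  0.   -1.5 ]
t 14.55 tcp [ 0.5258 -0.0317  0.1411] jaw yaw 172.75 z [-0.0039  0.0012 -1.    ] w 0.086 F [0.  0.2 0.3] q [-0.06  0.3  -0.14  1.13  0.   -1.5 ]
```

View pics/w9.png

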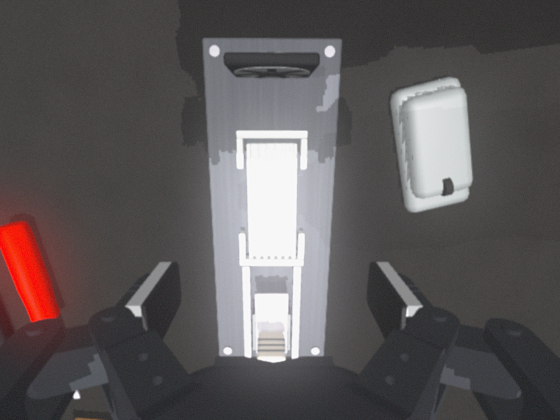

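View pics/s9c.png

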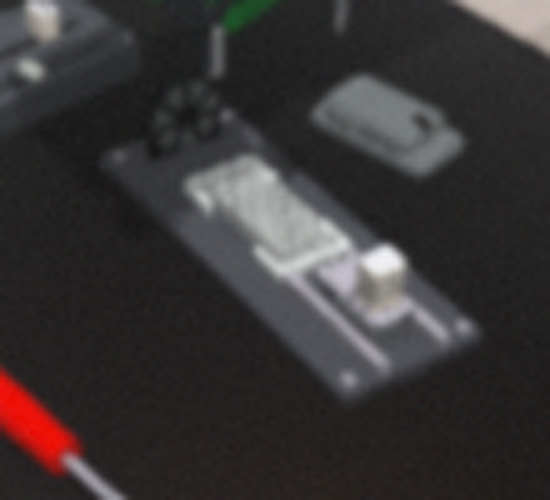

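The drive lies flat inside the bay walls. Now back to the latch grip at about (0.545, 0.096).

drive_tool([
  [[-1,5,32,0,0,0,0],[-1,5,32,0,0,0,0],[-1,5,32,0,0,0,0],[-1,4,32,0,0,0,0],[-1,0,0,0,0,0,0],[-1,0,0,-20,0,0,0],[-1,0,0,-20,0,0,0],[-1,0,0,0,0,0,0]],
])

```text
time: 15.4
eef_pos: [0.539, 0.0997, 0.0909]
orientation: [[-0.127, -0.992, -0.018], [-0.992, 0.127, -0.001], [0.003, 0.018, -1.0]]
ft_force: [-0.6, 0.3, 1.0]
width: 0.0856
```

drive_tool([
  [[-1,5,-3.5,-5,0,-1,0],[-1,0,0,-18,0,0,0],[-1,0,0,-16,0,0,0],[-1,0,0,0,0,0,0]],
])

```text
time: 15.8
eef_pos: [0.543, 0.094, 0.0514]
orientation: [[-0.129, -0.992, -0.003], [-0.992, 0.129, -0.002], [0.002, 0.003, -1.0]]
ft_force: [-0.6, -0.6, -0.2]
width: 0.0856
```

drive_tool([
  [[-1,2.3,2,-3,0,0,0],[-1,0,0,0,0,0,0],[0,0,0,0,0,0,0],[0.3,0,0,0,0,0,0],[1,0,0,0,0,0,0],[1,0,0,0,0,0,0],[1,0,0,0,0,0,0]],
])

```text
time: 16.5
eef_pos: [0.5457, 0.0961, 0.0521]
orientation: [[-0.129, -0.992, -0.002], [-0.992, 0.129, -0.001], [0.001, 0.002, -1.0]]
ft_force: [-10.4, 1.2, 7.4]
width: 0.0225
```

drive_tool([
  [[1,-1.3,-10,0,0,0,0],[1,-1.3,-10,0,0,0,0],[1,-1.3,-10,0,0,0,0],[1,-1,-8,0,0,0,0],[1,-0.4,-3,0,0,0,0],[1,0,0,0,0,0,0]],
])

```text
time: 17.1
eef_pos: [0.5397, 0.0527, 0.0521]
orientation: [[-0.129, -0.992, -0.002], [-0.992, 0.129, 0.0], [-0.0, 0.002, -1.0]]
ft_force: [-0.9, 1.9, -2.9]
width: 0.0226
```

drive_tool([
  [[1,-0.2,-2,0,0,0,0],[1,-0.2,-2,0,0,0,0],[1,-0.2,-2,0,0,0,0]],
])

```text
time: 17.4
eef_pos: [0.5395, 0.0509, 0.0522]
orientation: [[-0.127, -0.992, -0.002], [-0.992, 0.127, 0.009], [-0.009, 0.003, -1.0]]
ft_force: [1.8, 18.8, -5.3]
width: 0.0226
```

Stopped at +18.8 N after about 45 mm: the latch is home. I'll release and rise.

drive_tool([
  [[0,0,0,0,0,0,0],[-0.5,0,0,0,0,0,0],[-1,0,0,0,0,0,0],[-1,0,0,0,0,0,0],[-1,0,0,20,0,0,0],[-1,0,0,40,0,0,0],[-1,0,-10,40,-0.5,0,0],[-1,0,-30,10,0,0,0],[-1,0,-40,0,0,0,0]],
])

```text
time: 18.3
eef_pos: [0.5382, -0.0282, 0.1661]
orientation: [[-0.121, -0.993, -0.003], [-0.993, 0.121, -0.002], [0.002, 0.003, -1.0]]
ft_force: [1.3, 0.2, -0.9]
width: 0.0854
```

```bash
python3 look.py wrist w10;python3 look.py scene s10;  python3 - <<'E'
import cv2
t=cv2.imread("pics/s10.png")[185:285,215:325]
cv2.imwrite("pics/s10c.png",cv2.resize(t,None,fx=5,fy=5,interpolation=cv2.INTER_CUBIC))
E
```

```text
t 18.3 tcp [ 0.5382 -0.0282  0.1661] jaw yaw 173.06 z [-0.0034 -0.0016 -1.    ] w 0.0854 F [ 1.3  0.2 -0.9] q [-0.05  0.32 -0.06  1.19 -0.   -1.5 ]
t 18.35 tcp [ 0.5381 -0.0337  0.1658] jaw yaw 172.88 z [-0.0035 -0.0038 -1.    ] w 0.0856 F [-1.2 -6.6  0.5] q [-0.06  0.32 -0.06  1.19 -0.   -1.51]
```

View pics/w10.png

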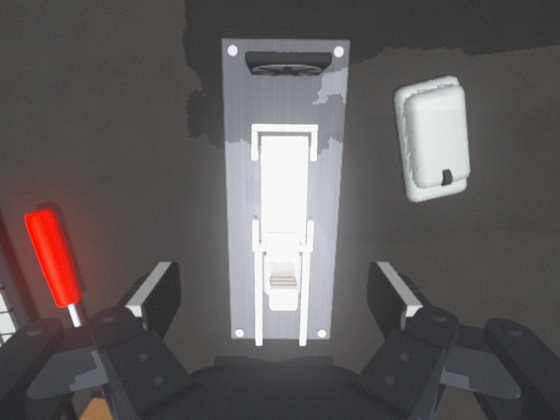

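View pics/s10c.png

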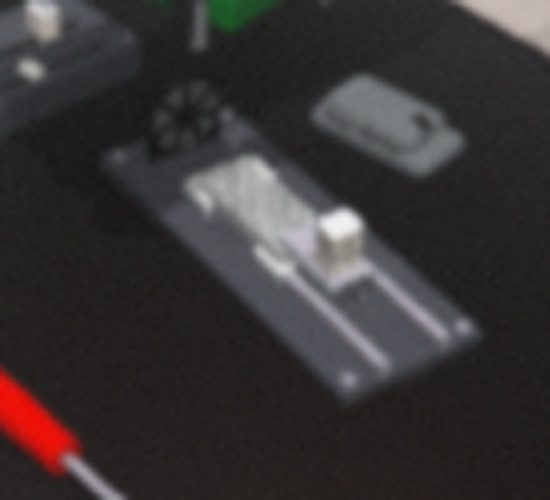

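The latch is home over the drive's end, with the grip at (283,290) in the wrist view. Now the fader.

drive_tool([
  [[-1,-2,-36,0,0,0,1],[-1,-2,-36,0,0,0,1],[-1,-2,-36,0,0,0,1],[-1,-2,-36,0,0,0,1],[-1,-2,-36,0,0,0,1],[-1,-2,-36,0,0,0,1],[-1,0,-36,0,0,0,1],[-1,0,0,0,0,0,0],[-1,0,0,0,0,0,0]],
])

```text
time: 19.3
eef_pos: [0.5238, -0.2924, 0.1639]
orientation: [[0.0, -1.0, -0.006], [-1.0, -0.0, -0.003], [0.003, 0.006, -1.0]]
ft_force: [0.1, 0.6, -0.5]
width: 0.0852
```

```bash
python3 look.py wrist w11
```

```text
t 19.3 tcp [ 0.5238 -0.2924  0.1639] jaw yaw -179.99 z [-0.0056 -0.0032 -1.    ] w 0.0852 F [ 0.1  0.6 -0.5] q [-0.51  0.44  0.11  1.25 -0.01 -2.08]
```

View pics/w11.png

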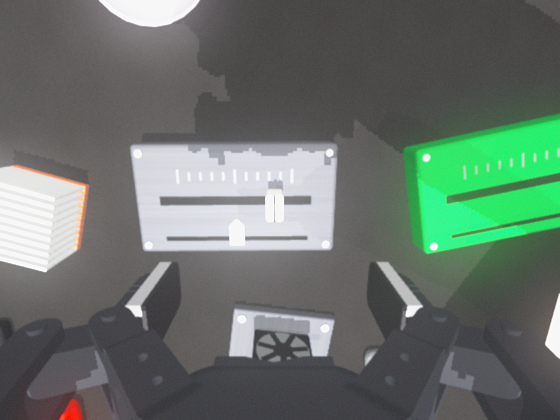

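Run:
```python
import cv2
t=cv2.imread("pics/w11.png")[135:260,125:345]
cv2.imwrite("pics/w11c.png",cv2.resize(t,None,fx=3.6,fy=3.6,interpolation=cv2.INTER_CUBIC))
```

```text
(no output)
```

View pics/w11c.png

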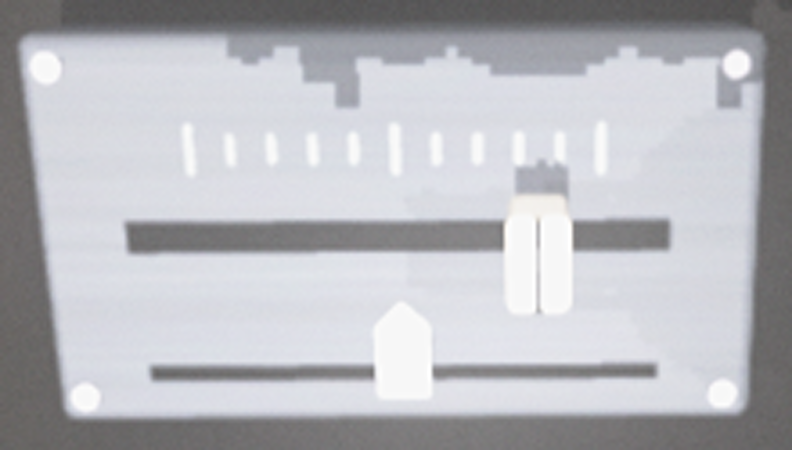

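Run:
```python
from h import *
import pickle
c=pickle.load(open("pics/w11.pkl","rb"))
V=np.array(c["view"]);print("cam",-V[:3,:3].T@V[:3,3])
q=lambda p,z:ray(c,up([p],3.6,125,135)[0],z)[:2]
C=[q(p,.032) for p in[(20,35),(766,35),(748,415),(68,415)]]
w,e=rectfit(C,[(.09,-.05),(-.09,-.05),(-.09,.05),(.09,.05)]);print(w,np.degrees(w[2]),e)
a=w[2];R=np.array([[np.cos(a),-np.sin(a)],[np.sin(a),np.cos(a)]])
L=lambda p,z:(1e3*R.T@(q(p,z)-w[:2])).round(2)
for n,p,z in(("fader",(538,264),.06),("faderL",(505,264),.06),("faderR",(573,264),.06),("tip",(401,303),.034),("tipbase",(403,398),.034),("t100",(190,150),.032),("t50",(395,148),.032),("t0",(600,150),.032),("trackL",(127,237),.032),("trackR",(669,234),.032)):
    print(n,q(p,z).round(4),L(p,z))
```

```text
cam [ 0.5249494  -0.36249405  0.30651288]
[ 5.56516195e-01 -2.92547166e-01  3.17070300e-04] 0.018166789981311014 0.002114364065884222
fader [ 0.5229 -0.2927] [-33.64  -0.14]
faderL [ 0.5303 -0.2927] [-26.22  -0.15]
faderR [ 0.515  -0.2927] [-41.52  -0.12]
tip [ 0.557  -0.2752] [ 0.5  17.33]
tipbase [ 0.5573 -0.2496] [ 0.83 42.97]
t100 [ 0.6072 -0.3137] [ 50.67 -21.14]
t50 [ 0.5574 -0.3141] [  0.9  -21.58]
t0 [ 0.5076 -0.3136] [-48.96 -21.03]
trackL [ 0.6246 -0.2919] [68.1   0.64]
trackR [ 0.4901 -0.2925] [-66.46   0.1 ]
```

Fader at (0.523, -0.2927), pointer tip at x ≈ 0.557, so about 34 mm to go. Both cameras agree. Going down to grip the cap.

drive_tool([
  [[-1,0,0,-20,0.2,-0.3,0.1],[-1,0,0,-30,0,0,0],[-1,0,0,-30,0,0,0],[-1,0,0,-15,0,0,0],[-1,0,0,0,0,0,0]],
])

```text
time: 19.85
eef_pos: [0.5251, -0.2864, 0.067]
orientation: [[0.007, -1.0, 0.002], [-1.0, -0.007, -0.0], [0.0, -0.002, -1.0]]
ft_force: [-0.1, 0.3, 0.1]
width: 0.085
```

drive_tool([
  [[-1,-2,-6,-12,0,0,-0.4],[-1,0,0,-10,0,0,0],[-1,0,0,0,0,0,0]],
])

```text
time: 20.15
eef_pos: [0.5241, -0.2917, 0.0452]
orientation: [[0.002, -1.0, 0.003], [-1.0, -0.002, -0.001], [0.001, -0.003, -1.0]]
ft_force: [-0.2, 0.4, 0.9]
width: 0.0852
```

drive_tool([
  [[-1,-1,-0.5,-2,0,0,0],[0,0,0,0,0,0,0],[0.4,0,0,0,0,0,0],[0.6,0,0,0,0,0,0],[1,0,0,0,0,0,0],[1,0,0,0,0,0,0],[1,0,0,0,0,0,0]],
])

```text
time: 20.85
eef_pos: [0.5242, -0.293, 0.0453]
orientation: [[0.001, -1.0, 0.006], [-1.0, -0.001, -0.003], [0.003, -0.006, -1.0]]
ft_force: [-1.0, 0.4, 1.2]
width: 0.0127
```

```bash
python3 look.py wrist w12
```

```text
t 20.85 tcp [ 0.5242 -0.293   0.0453] jaw yaw -179.92 z [ 0.0061 -0.0027 -1.    ] w 0.0127 F [-1.   0.4  1.2] q [-0.51  0.51 -0.09  0.96  0.   -2.08]
```

View pics/w12.png

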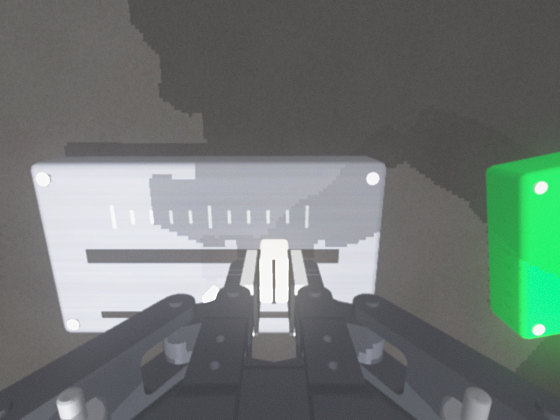

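Cap gripped (12.7 mm). Sliding +x.

drive_tool([
  [[1,8,0,0,0,0,0],[1,8,0,0,0,0,0],[1,8,0,0,0,0,0],[1,6,0,0,0,0,0],[1,0,0,0,0,0,0]],
])

```text
time: 21.4
eef_pos: [0.5571, -0.2928, 0.0452]
orientation: [[0.002, -1.0, 0.006], [-1.0, -0.002, -0.003], [0.003, -0.006, -1.0]]
ft_force: [-1.0, -0.3, 4.8]
width: 0.0124
```

```bash
python3 look.py wrist w13
python3 - <<'E'
import cv2
t=cv2.imread("pics/w13.png")[190:340,160:400]
cv2.imwrite("pics/w13c.png",cv2.resize(t,None,fx=3.3,fy=3.3,interpolation=cv2.INTER_CUBIC))
E
```

```text
t 21.4 tcp [ 0.5571 -0.2928  0.0452] jaw yaw -179.9 z [ 0.0057 -0.0027 -1.    ] w 0.0124 F [-1.  -0.3  4.8] q [-0.48  0.56 -0.    1.    0.   -2.06]
```

View pics/w13c.png

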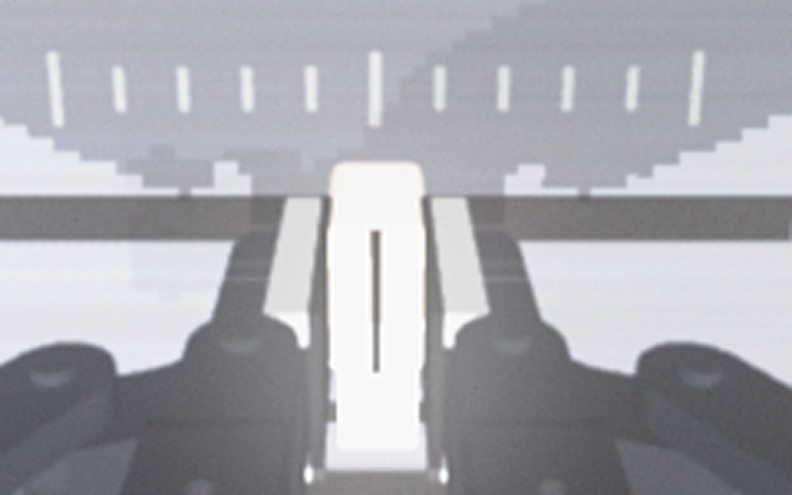

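The fader line is level with the middle tick. I'll release straight up and check it against the pointer.

drive_tool([
  [[0.5,0,0,0,0,0,0],[0,0,0,0,0,0,0],[-0.5,0,0,0,0,0,0],[-0.7,0,0,20,0,0,0],[-1,0,0,40,0,0,0],[-1,0,0,40,0,0,0],[-1,0,0,0,0,0,0]],
])

```text
time: 22.15
eef_pos: [0.5542, -0.2922, 0.147]
orientation: [[0.001, -1.0, 0.002], [-1.0, -0.001, -0.001], [0.001, -0.002, -1.0]]
ft_force: [0.4, -0.6, 0.3]
width: 0.0852
```

```bash
python3 look.py wrist w14; python3 look.py top t14
python3 - <<'E'
import cv2
t=cv2.imread("pics/w14.png")[130:270,190:350]
cv2.imwrite("pics/w14c.png",cv2.resize(t,None,fx=4,fy=4,interpolation=cv2.INTER_CUBIC))
E
```

```text
t 22.15 tcp [ 0.5542 -0.2922  0.147 ] jaw yaw -179.96 z [ 0.0024 -0.001  -1.    ] w 0.0852 F [ 0.4 -0.6  0.3] q [-0.49  0.5   0.16  1.23  0.   -2.06]
t 22.2 tcp [ 0.5534 -0.2918  0.1445] jaw yaw -179.96 z [ 0.e+00  3.e-04 -1.e+00] w 0.0851 F [ 0.2  0.3 -1.3] q [-0.49  0.5   0.16  1.23  0.   -2.06]
```

View pics/w14.png

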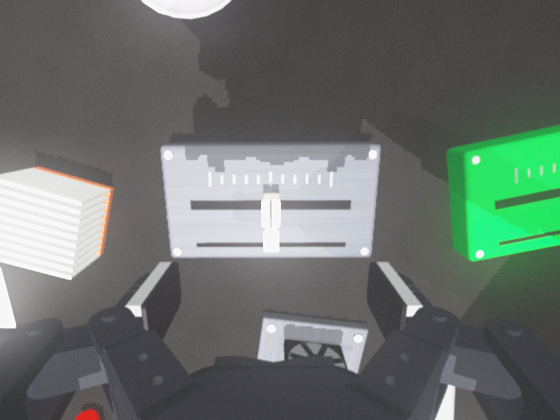

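View pics/w14c.png

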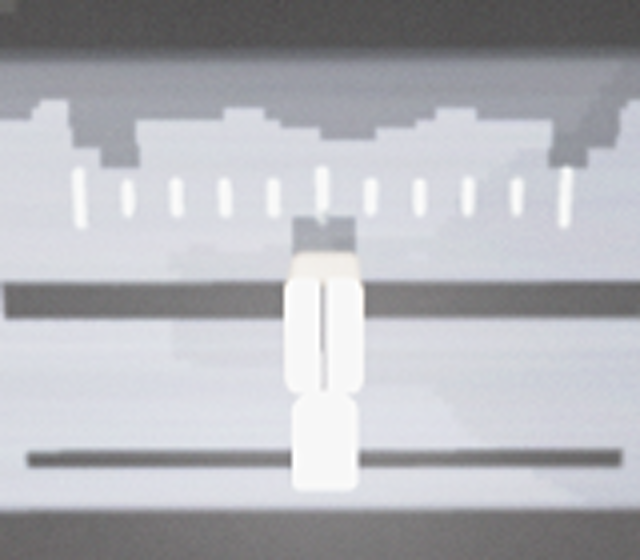

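Run:
```python
from h import *
import pickle,cv2
c=pickle.load(open("pics/w14.pkl","rb"))
q=lambda p,z:ray(c,up([p],4,190,130)[0],z)[:2]
for n,p,z in(("line",(323.5,335),.06),("capL",(284,335),.06),("capR",(364,335),.06),("capback",(325,253),.06),("ptrL",(291.5,450),.034),("ptrR",(358,450),.034),("t50",(321.5,192),.032),("t0",(565,197),.032),("t100",(80,197),.032)):print(n,q(p,z).round(4))
# sub-pixel pointer mid
g=cv2.cvtColor(cv2.imread("pics/w14.png"),cv2.COLOR_BGR2GRAY)
for r in (236,240,246,250): print(r,g[r,258:285])
for r in (205,212,220): print(r,g[r,258:285])
t=cv2.imread("pics/t14.png")[170:245,350:400]
cv2.imwrite("pics/t14c.png",cv2.resize(t,None,fx=8,fy=8,interpolation=cv2.INTER_CUBIC))
```

```text
line [ 0.5569 -0.2928]
capL [ 0.5644 -0.2928]
capR [ 0.5492 -0.2928]
capback [ 0.5566 -0.3087]
ptrL [ 0.5641 -0.2589]
ptrR [ 0.5497 -0.2589]
t50 [ 0.5575 -0.3151]
t0 [ 0.5074 -0.3141]
t100 [ 0.6073 -0.314 ]
236 [225 224 225 225 229 248 248 247 247 247 247 247 247 247 247 247 247 247
 247 248 248 237 224 226 226 226 224]
240 [224 226 225 224 228 249 248 247 247 247 247 247 247 247 247 247 247 247
 247 248 249 237 224 223 224 225 224]
246 [157 153 155 154 153 248 249 248 247 247 247 247 247 247 247 247 247 247
 247 248 251 206 156 155 154 157 156]
250 [224 225 224 224 222 247 248 248 248 248 248 248 248 248 248 248 248 248
 248 248 249 237 222 223 225 222 222]
205 [130 131 134 250 250 248 247 247 247 247 248 251 195 222 250 248 247 247
 247 247 248 250 243 139 129 130 129]
212 [219 217 217 247 248 247 247 247 247 247 248 251 197 224 250 248 247 247
 247 247 247 248 246 220 216 217 217]
220 [218 217 217 244 248 247 247 247 247 247 248 249 228 222 249 248 247 247
 247 247 247 248 246 220 218 219 218]
```

View pics/t14c.png

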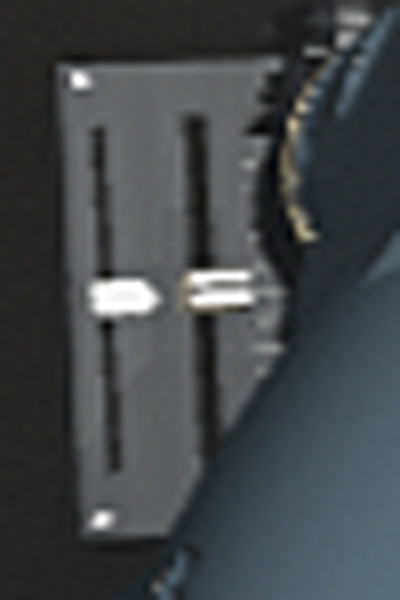

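The wrist view puts the line and the pointer middle both at x = 0.5569. My reading of the coarser top view suggests about 2 mm off, so I'll check that with centroids after clearing the arm from its view.

drive_tool([
  [[-1,0,30,20,0,0,0],[-1,0,40,20,0,0,0],[-1,0,40,0,0,0,0],[-1,0,0,0,0,0,0],[-1,0,0,0,0,0,0]],
])

```text
time: 22.75
eef_pos: [0.5492, -0.1776, 0.1772]
orientation: [[-0.002, -1.0, -0.01], [-1.0, 0.001, 0.005], [-0.005, 0.01, -1.0]]
ft_force: [0.2, 0.5, 0.7]
width: 0.0855
```

```bash
python3 look.py top t15; python3 look.py wrist w15; python3 look.py scene s15
python3 - <<'E'
from h import *
from workcell import eyes
c=eyes.calibration("top")
for n in("top0","t14","t15"):
    g=cv2.cvtColor(cv2.imread(f"pics/{n}.png"),cv2.COLOR_BGR2GRAY).astype(float)
    def cen(x0,x1,y0,y1):
        s=np.clip(g[y0:y1,x0:x1]-120,0,None);ys,xs=np.mgrid[y0:y1,x0:x1];return (xs*s).sum()/s.sum(),(ys*s).sum()/s.sum(),s.sum()
    if n=="top0": f=cen(372,383,212,223)
    else: f=cen(372,383,201,212)
    p=cen(360,371,203,212)
    print(n,"fader",np.round(f,2),ray(c,f[:2],.06).round(4),"ptr",np.round(p,2),ray(c,p[:2],.034).round(4))
    if n!="top0":print(g[200:213,372:382].astype(int))
print(proj(c,(.557,-.2927,.06)),proj(c,(.557,-.2752,.034)))
t=cv2.imread("pics/t15.png")[170:245,350:400]
cv2.imwrite("pics/t15c.png",cv2.resize(t,None,fx=8,fy=8,interpolation=cv2.INTER_CUBIC))
E
```

```text
t 22.75 tcp [ 0.5492 -0.1776  0.1772] jaw yaw 179.92 z [-0.0104  0.0049 -0.9999] w 0.0855 F [0.2 0.5 0.7] q [-0.31  0.4   0.08  1.27  0.   -1.88]
t 22.8 tcp [ 0.5491 -0.1777  0.177 ] jaw yaw 179.89 z [-0.0108  0.0053 -0.9999] w 0.0855 F [ 0.4 -0.4 -0.1] q [-0.31  0.4   0.08  1.27  0.   -1.88]
t 22.85 tcp [ 0.5491 -0.1783  0.1771] jaw yaw 179.85 z [-0.0107  0.0051 -0.9999] w 0.085 F [ 0.2 -0.1  1.2] q [-0.31  0.4   0.08  1.27  0.   -1.88]
top0 fader [ 377.45  217.13 3829.  ] [ 0.5229 -0.2934  0.06  ] ptr [ 364.83  206.61 3800.  ] [ 0.5576 -0.2634  0.034 ]
t14 fader [ 377.05  205.58 2925.  ] [ 0.5567 -0.2938  0.06  ] ptr [ 364.83  206.61 3807.  ] [ 0.5576 -0.2634  0.034 ]
[[100  75  40  27  68  92 103 101 100 106]
 [ 99  73  39  24  65  91 102 100  99 105]
 [ 98  65  29  16  40  80  94  95  94  98]
 [ 92  74  56  49  77 104 107 111 115 113]
 [ 93 159 255 255 255 255 255 255 255 155]
 [115 164 201 205 148 119 121 125 132 101]
 [113 114 118 185 205 206 207 208 217 160]
 [116 150 255 255 255 255 255 255 255 183]
 [116  91 130 135 126 120  87  81  57  78]
 [ 95 101  56  28  42  81  90  89 
[... 193 characters left out ...]
] [nan nan nan]
[[104 104 106 104 109 106 105 107 107 108]
 [106 105 105 107 106 107 106 107 107 106]
 [105 106 106 106 107 105 107 108 108 107]
 [105 106 106 106 107 107 107 107 108 105]
 [104 107 105 106 107 107 108 108 109 109]
 [105 106 108 106 107 108 107 109 107 107]
 [106 105 106 108 108 108 108 107 106 106]
 [107 108 107 108 108 108 109 108 107 107]
 [107 108 109 107 108 106 109 105 107 106]
 [105 107 107 106 108 107 108 109 106 106]
 [105 108 110 109 106 107 107 107 107 107]
 [108 108 108 107 107 107 109 108 107 108]
 [108 107 108 108 107 108 108 110 108 105]]
[376.67628545 205.47890518] [368.82796482 206.72191316]<stdin>:7: RuntimeWarning: invalid value encountered in scalar divide
```

View pics/t15c.png

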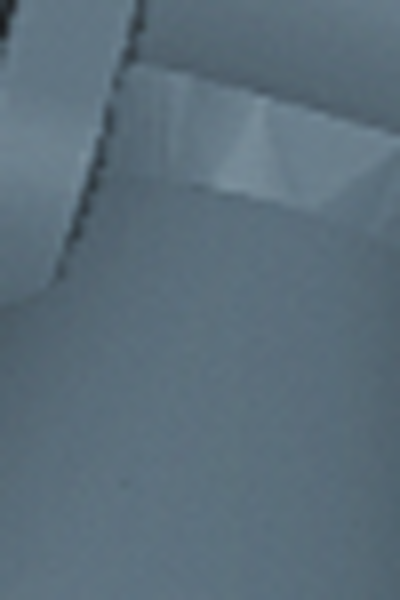

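View pics/w15.png

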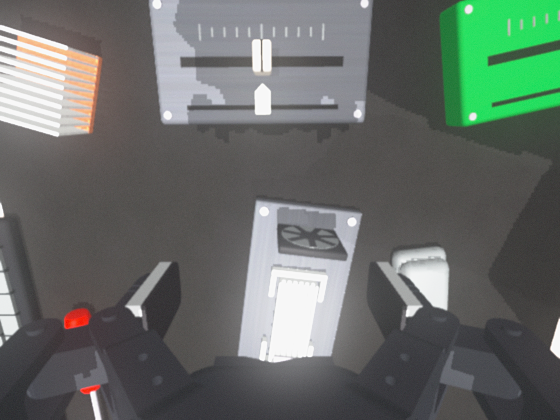

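View pics/s15.png

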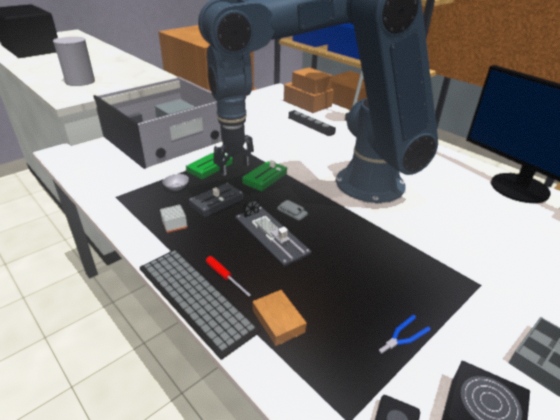

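With centroids, the top view gives fader 0.5567 against pointer 0.5576, so the 2 mm came from my reading. One more check in this wrist view, where the tip is clear of the cap.

Run:
```python
import cv2
t=cv2.imread("pics/w15.png")[15:130,215:310]
cv2.imwrite("pics/w15c.png",cv2.resize(t,None,fx=5,fy=5,interpolation=cv2.INTER_CUBIC))
```

```text
(no output)
```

View pics/w15c.png

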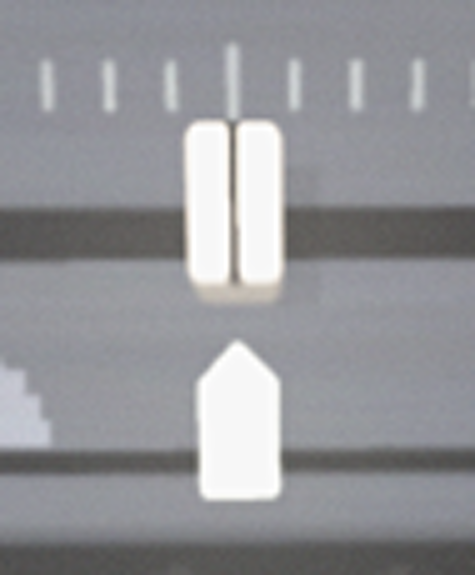

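```bash
python3 - <<'E'
from h import *
import pickle
c=pickle.load(open("pics/w15.pkl","rb"))
q=lambda p,z:ray(c,up([p],5,215,15)[0],z)[:2].round(4)
for n,p,z in(("line",(234,203),.06),("capmid",((185+285)/2,203),.06),("tip",(237.5,341),.034),("body",((198+281)/2,440),.034),("t50",(232,80),.032)):print(n,q(p,z))
a=[ray(c,up([p],5,215,15)[0],.032)[:2] for p in((41,85),(418,85))];print(np.degrees(np.arctan2(*(a[0]-a[1])[::-1])))
E
python3 - <<'E'
import cv2,numpy as np
a=cv2.imread('pics/s15.png')[150:370,100:450];b=cv2.imread('pics/scene0.png')[150:370,100:450]
d=cv2.absdiff(a,b).max(2);n,l,s,c=cv2.connectedComponentsWithStats((d>50).astype('uint8'))
for i in range(1,n):
    if s[i,4]>8:print(s[i]+[100,150,0,0,0])
E
```

```text
line [ 0.5568 -0.292 ]
capmid [ 0.5566 -0.292 ]
tip [ 0.5571 -0.2752]
body [ 0.5569 -0.2595]
t50 [ 0.5575 -0.3148]
0.0525491192573261
[213 150  29  18 265]
[243 150  11   4  28]
[269 150  66  30 704]
[333 150  25  18 260]
[384 150  53  25 838]
[359 155  19   7  41]
[246 165  30  19 196]
[329 164   9   6  31]
[220 184   7  10  57]
[213 188   6   8  35]
[219 197   5   4  15]
[373 196   6   4  15]
[356 196  49  13 269]
[258 219  20  18 169]
[326 268  23  30 453]
```

Line at 0.5568, tip at 0.5571: level within about 0.4 mm. The scene differs only where the arm, drive, latch and fader are. Handing in.

```bash
python3 -c "
from workcell import workorder;print(workorder.job_done())"
```

```text
the job is handed in; nothing more can be done
None
```

The job is done in the order asked and handed in at about 23 s of the 72 s; no verdict was reported.

- **Latch:** I slid it back about 42 mm until the force rose to 21 N at the stop. After the drive was in, I slid it home about 45 mm until the force rose to 19 N. The pictures show its tongue over the drive's end.
- **Drive:** I set it down under grip, fins up. It touched the bay floor at tool height 16.4 mm (16.7 mm expected) with about 10 N. The pictures after release show it flat inside the walls.
- **Fader:** The last wrist view puts the cap line at x = 0.5568 m and the pointer tip at 0.5571 m, so they are level within about 0.4 mm.
- **At hand-in:** The gripper was open and clear of everything. Comparing the scene with the start showed changes only where the arm, drive, latch and fader are.

**Checks that disagreed:** For the fader, the coarser top view gave a gap of about 0.9 mm, within its 2 mm calibration. A first reading by eye there suggested about 2 mm, which the centroid measurement did not bear out. A later top view was blocked by the arm.

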